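Shut the bench gas taps before the main comes on

TASK

The gas main is about to be turned on for the demonstration, and both gas taps on the bench, the ones with yellow levers, have been left open. Push each yellow lever round with a fingertip until it is fully shut, square across its outlet at the stop, easing it home without gripping or forcing it. Leave the blue compressed-air tap set as it is and the bottles, glassware and other loose things where they stand.

Things in the scene. Friction and masses are not known exactly. Their poses are not given: they have to be found in the camera images.
- gas1: gas tap with a yellow lever: fixed grey bench pedestal, foot 58 mm and column 38 mm across, 103 mm tall. Origin: centre of its foot, on the bench, on the lever's vertical spindle axis. A steel hose outlet runs level from the column along -x at 80 mm height, 25 mm thick at most, to 76 mm from the spindle. z up
- gas1_tip (a point): on the yellow lever of that tap, in the middle of its outer end, 58 mm from the spindle axis, 118 mm above the bench. Arm 14 mm wide (17 at its round end, 68 mm from the axis) and 14 mm high (111 to 125 mm above the bench); hub 28 mm across, top at 129 mm; 17 mm free below the arm. y axis: outwards along the arm, turning with it; z up
- gas1_lever (a joint): angle of that lever, rad: 0 = shut, at its stop, arm square across the outlet (along +y of the tap's body); 1.57 = fully open, arm in line above the outlet (along -x of the body). Grows anticlockwise seen from above; shutting is clockwise. About 3 N sideways near the tip turns it; it stays where left; hard stops at both ends
- gas2: gas tap with a yellow lever: fixed grey bench pedestal, foot 58 mm and column 38 mm across, 103 mm tall. Origin: centre of its foot, on the bench, on the lever's vertical spindle axis. A steel hose outlet runs level from the column along -x at 80 mm height, 25 mm thick at most, to 76 mm from the spindle. z up
- gas2_tip (a point): on the yellow lever of that tap, in the middle of its outer end, 58 mm from the spindle axis, 118 mm above the bench. Arm 14 mm wide (17 at its round end, 68 mm from the axis) and 14 mm high (111 to 125 mm above the bench); hub 28 mm across, top at 129 mm; 17 mm free below the arm. y axis: outwards along the arm, turning with it; z up
- gas2_lever (a joint): angle of that lever, rad: 0 = shut, at its stop, arm square across the outlet (along +y of the tap's body); 1.57 = fully open, arm in line above the outlet (along -x of the body). Grows anticlockwise seen from above; shutting is clockwise. About 3 N sideways near the tip turns it; it stays where left; hard stops at both ends
- air: compressed air tap with a blue lever: fixed grey bench pedestal, foot 58 mm and column 38 mm across, 103 mm tall. Origin: centre of its foot, on the bench, on the lever's vertical spindle axis. A steel hose outlet runs level from the column along -x at 80 mm height, 25 mm thick at most, to 76 mm from the spindle. z up
- air_tip (a point): on the blue lever of that tap, in the middle of its outer end, 58 mm from the spindle axis, 118 mm above the bench. Arm 14 mm wide (17 at its round end, 68 mm from the axis) and 14 mm high (111 to 125 mm above the bench); hub 28 mm across, top at 129 mm; 17 mm free below the arm. y axis: outwards along the arm, turning with it; z up
- air_lever (a joint): angle of that lever, rad: 0 = shut, at its stop, arm square across the outlet (along +y of the tap's body); 1.57 = fully open, arm in line above the outlet (along -x of the body). Grows anticlockwise seen from above; shutting is clockwise. About 3 N sideways near the tip turns it; it stays where left; hard stops at both ends
- bottle_tall: white plastic reagent bottle with green screw cap and orange label, 66 mm across, 150 mm tall; loose bystander. Origin: centre of its underside
- bottle_short: white plastic reagent bottle with green cap, 52 mm across, 92 mm tall; loose bystander. Origin: centre of its underside
- beaker: empty glass beaker, 68 mm across, 88 mm tall; loose bystander. Origin: centre of its underside
- flask: empty glass conical flask, 76 mm across its foot, 105 mm tall; loose bystander. Origin: centre of its underside
- burner: laboratory gas burner, dark foot 84 mm across, steel tube, 137 mm tall, not connected; loose bystander. Origin: centre of its underside
- lighter: red long-nosed gas lighter lying flat, 225 mm long, 18 mm high; loose bystander. Origin: centre of its underside, where the red handle ends and the dark nose begins, nose along +x
- tongs_tray: low white tray 130 x 200 x 22 mm with tongs and a spatula in it; loose bystander. Origin: centre of its underside
- bottle_black: white plastic reagent bottle with black cap, 60 mm across, 120 mm tall; loose bystander. Origin: centre of its underside

How it is judged:
By the outcome, as a careful person would: the job done as asked, in the order asked, and still so for the second after the job is handed in, with the robot touching nothing.
It also fails if it takes over 51 s, if anything falls off the work surface, if the arm or the gripper's body presses on something with over 40 N, if the wrist force passes 120 N, or if a joint passes its speed limit or range.

ROBOT

A 6-joint arm with a two-finger parallel gripper is mounted at the origin on the work surface. World frame = base frame: x ahead of the robot, y to its left, z up, the work surface at z = 0. Lengths are in m, angles in rad, forces in N, time in s.
With the tool pointing down it reaches from about 0.375 to 0.975 m from the base axis. Payload 3.8 kg.
Tool frame: the origin (TCP) lies at the very end of the fingers, on their centre line; the grasp point (between the pads) lies 19 mm behind it (r.hold_point_z is the distance from the TCP to the grasp point, in m); z points along the fingers, y is the direction in which the jaws open and shut (so a half turn about z gives the same grasp; the last joint's range is limited). The gripper opens to 85 mm and grips with 20 to 120 N. Pads are 22 mm wide; open, the fingers measure 114 mm over their backs; the gripper's body (76 mm by 85 mm) begins 54 mm behind the grasp point. The pads swing forward as they close: fully open they stand 13 mm farther back than shut.
Start: joints at [-1.257, 0.264, 1.604, -0, 1.274, -0.037], TCP at [0.232, -0.634, 0.231] pointing down, gripper open.
Joint ranges: [-2.63, 2.63], [-0.94, 2.18], [0.31, 2.57], [-1.31, 4.45], [0, 2.66], [-2.55, 2.55]. Speed limits (rad/s): [2.57, 2.57, 3.14, 3.14, 3.14, 3.14].

INTERFACE

Orientations are given as a unit quaternion [w, x, y, z].
In Python, from workcell import monitor, viewer, r gives the robot as it stands.
- The arm moves only by the tool step_arm, never from a script. Its argument "deltas" is one flat list of numbers, 7 for each row, row after row: the turn, a rotation vector about the world's x, y, z in rad, then the shift along the world's x, y, z in m, then the opening, from 0 (shut) to 1 (fully open). In form: [ax, ay, az, dx, dy, dz, jaw, ax, ay, az, dx, dy, dz, jaw, ...]. A call has exactly 5 rows; each row shifts and turns the commanded pose from where the row before left it; what a row does not reach is not made up. A row lasts 1/12 s, in which the tool goes at most 41.7 mm and 7.16 degrees, less where a joint would pass 70% of its speed; a pose out of reach is approached as far as the arm can. A call is refused whole if a number of a shift passes 0.0417 or a number of a turn 0.125, either way. A call with a gripper value outside its range is refused whole. The fingers move at their own pace and stop on an object; "squeeze" is the grip in N (left out, the last holds). Time passes only in rows, so rows that do not move let the fingers close, or fill a call up. It gives the time, the measured TCP pose, the force and the opening at its end, in the units of the state.
- monitor.get_state(): the state, without advancing time (a new reading comes with each control period).
- viewer.grab_frame(name): name is "side" or "top"; returns a dict with "image" (384x512x3 uint8, blue, green, red), "fx", "fy", "cx", "cy" (pixels), "rvec" (rotation vector, rad) and "tvec" (3), from world to camera coordinates, as OpenCV has them. Camera axes: x right, y down, z forward; pixel columns grow to the right and rows downward; lengths in m; the calibration is good to about 2 mm. A picture is of the moment at which its call begins. There is no depth.
- r.job_done(): hands the job in, once; it reports no verdict.
The state is a dict: "clock": time; "joint_positions": joint angles; "joint_vel": joint speeds; "tau": joint torques, N m; "position": TCP position; "tool_rot": TCP orientation; "wrist_force": force on the tool from outside, world axes, zero at the start; "torque": the same for the moment, N m; "opening": finger opening in m.
Only numpy, scipy, OpenCV 4.12 (cv2) and the standard library are available. Lean on these libraries where they do the work, as an engineer would, in place of code of your own. Each camera call takes 0.05 s, during which the arm holds its last target.

## Working session

There is one attempt and no reset: what is moved stays moved. The work goes in short steps, Python scripts to look and compute and a tool call to move; the robot and the scene stay as the last step left them, time stands still between calls to the robot, and variables do not carry over. Pictures are saved under pics/ and viewed, and the job is handed in when it is done.

Besides the shell and the picture viewer there is one more tool, called by a JSON object that holds its "name" and its "arguments". step_arm: Moves the arm, as the interface text tells. Its arguments: {"type":"object","properties":{"deltas":{"type":"array"},"squeeze":{"type":"number"}},"required":["deltas"]}

```bash
mkdir -p pics; python3 - <<'E'
from workcell import monitor, viewer, r
import cv2, numpy as np
s=monitor.get_state(); print({k:np.round(v,3) for k,v in s.items()})
for n in("side","top"):
    f=viewer.grab_frame(n); cv2.imwrite(f"pics/{n}0.png",f["image"]); 
    R=cv2.Rodrigues(np.array(f["rvec"]))[0]; print(n,f["fx"],f["cx"],f["cy"],-R.T@np.array(f["tvec"]).ravel()); print(R)
E
```

```text
{'clock': np.float64(0.0), 'joint_positions': array([-1.257,  0.265,  1.605,  0.   ,  1.274, -0.037]), 'joint_vel': array([ 0.001,  0.   , -0.001,  0.   ,  0.002, -0.001]), 'tau': array([ 0.0000e+00, -5.1511e+01, -3.6732e+01,  0.0000e+00,  1.3000e-02,
        0.0000e+00]), 'position': array([ 0.232, -0.633,  0.23 ]), 'tool_rot': array([-0.001,  0.985,  0.175, -0.   ]), 'wrist_force': array([-0.367,  0.256,  0.749]), 'torque': array([ 0.023, -0.005, -0.054]), 'opening': np.float64(0.086)}
side 440.4978151864981 253.5018328488574 184.27938619857457 [0.25857071 0.94780992 0.85288275]
[[-0.9599678  -0.27953511 -0.01794266]
 [-0.15613019  0.58715816 -0.79427241]
 [ 0.23256221 -0.75967455 -0.6072968 ]]
top 486.7349039006158 257.38870330152577 191.33802187795072 [0.31700837 0.03181531 1.34724643]
[[-1.13950032e-01 -9.93486193e-01  7.58422990e-04]
 [-9.73411213e-01  1.11494734e-01 -2.00098814e-01]
 [ 1.98710848e-01 -2.35395237e-02 -9.79775428e-01]]
```

View pics/side0.png

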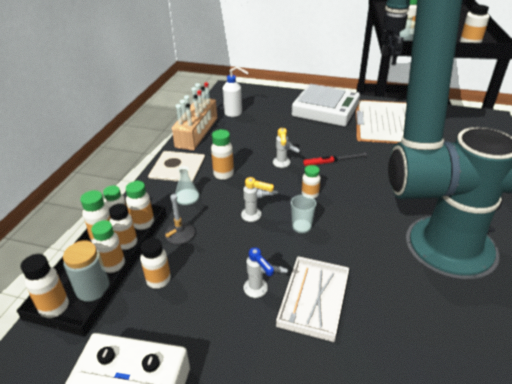

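View pics/top0.png

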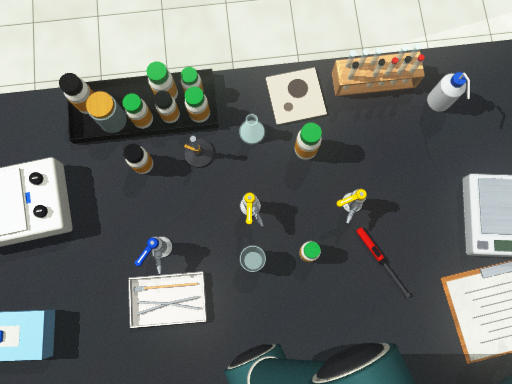

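```bash
cat > h.py <<'E'
from workcell import monitor, viewer, r
import cv2, numpy as np
def cam(n):
    f=viewer.grab_frame(n); R=cv2.Rodrigues(np.array(f["rvec"]))[0]; t=np.array(f["tvec"]).ravel()
    K=np.array([[f["fx"],0,f["cx"]],[0,f["fy"],f["cy"]],[0,0,1]])
    return f["image"],K,R,t
def ray(c,uv,z):
    _,K,R,t=c; o=-R.T@t; d=R.T@np.linalg.inv(K)@np.array([uv[0],uv[1],1.]); return o+d*(z-o[2])/d[2]
def proj(c,p):
    _,K,R,t=c; q=K@(R@np.array(p,float)+t); return q[:2]/q[2]
def blobs(c,lo,hi,amin=15):
    m=cv2.inRange(cv2.cvtColor(c[0],cv2.COLOR_BGR2HSV),lo,hi)
    n,l,st,ce=cv2.connectedComponentsWithStats(m)
    return [(l==i,st[i],ce[i]) for i in range(1,n) if st[i][4]>=amin]
YEL=((22,150,110),(34,255,255)); BLU=((108,150,60),(125,255,255))
E
python3 - <<'E'
from h import *
for n in("top","side"):
    c=cam(n)
    for nm,(lo,hi) in(("Y",YEL),("B",BLU)):
        for m,st,ce in blobs(c,lo,hi):
            ys,xs=np.nonzero(m); P=np.array([ray(c,(x,y),.122)[:2] for x,y in zip(xs,ys)])
            mu=P.mean(0); w,V=np.linalg.eigh(np.cov(P.T)); a=(P-mu)@V[:,1]
            print(n,nm,st,ce.round(1),"P",mu.round(3),"ends",(mu+V[:,1]*a.min()).round(3),(mu+V[:,1]*a.max()).round(3),"w",np.ptp((P-mu)@V[:,0]).round(3))
    im=c[0]
    if n=="top": crop=im[170:290,120:390]
    else: crop=im[110:310,220:360]
    k=2.9 if n=="top" else 2.9
    cv2.imwrite(f"pics/{n}crop.png",cv2.resize(crop,None,fx=k,fy=k,interpolation=cv2.INTER_CUBIC))
E
```

```text
top Y [336 189  31  18 190] [352.5 197.4] P [ 0.522 -0.238] ends [ 0.532 -0.273] [ 0.509 -0.194] w 0.027
top Y [245 192  10  32 184] [249.1 206.4] P [0.529 0.028] ends [0.566 0.023] [0.486 0.034] w 0.024
top B [451  72  15  15 148] [457.6  79.5] P [ 0.81  -0.569] ends [ 0.828 -0.584] [ 0.794 -0.556] w 0.035
top B [ 25 192   5  11  40] [ 27.4 197.2] P [0.617 0.589] ends [0.631 0.59 ] [0.604 0.589] w 0.01
top B [135 238  24  28 201] [146.8 250.2] P [0.447 0.295] ends [0.475 0.271] [0.413 0.324] w 0.028
top B [  0 331   3  11  28] [  0.9 335.3] P [0.283 0.66 ] ends [0.293 0.659] [0.269 0.661] w 0.006
side Y [278 129   9   7  33] [281.5 132.4] P [ 0.528 -0.254] ends [ 0.533 -0.275] [ 0.525 -0.238] w 0.026
side Y [245 178  28  13 129] [257.1 184.9] P [0.528 0.033] ends [0.567 0.027] [0.484 0.04 ] w 0.041
side B [228  76   7   6  37] [230.9  78.7] P [ 0.819 -0.609] ends [ 0.828 -0.635] [ 0.812 -0.588] w 0.024
side B [249 248  25  28 201] [259.9 260.6] P [0.447 0.298] ends [0.478 0.268] [0.412 0.332] w 0.031
side B [115 373  14   6  53] [121.8 375.7] P [0.607 0.623] ends [0.619 0.624] [0.596 0.622] w 0.007
```

View pics/topcrop.png

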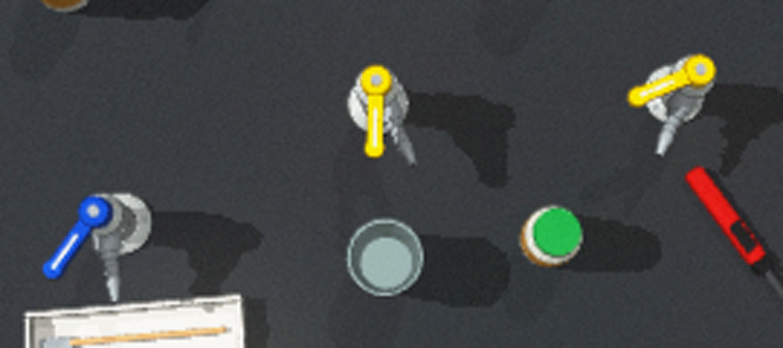

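View pics/sidecrop.png

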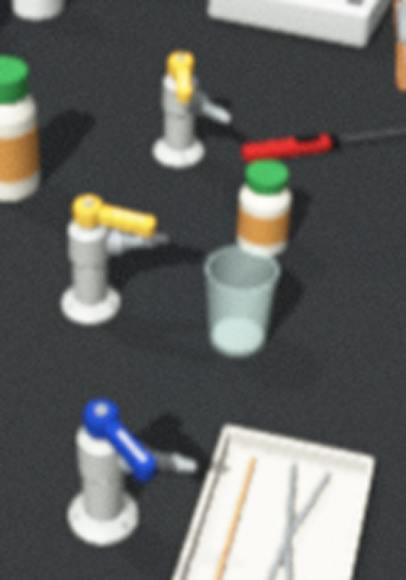

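```bash
python3 - <<'E'
from h import *
c=cam("top"); s=cam("side")
T=lambda u,v:(u/2.9+120,v/2.9+170)
S=lambda u,v:(u/2.9+220,v/2.9+110)
for nm,h,l,o,hs,os_,ls in(("A",(376,80),(375,155),(412,163),(88,208),(168,239),(155,222)),("B",(700,70),(630,99),(659,153),(181,61),(229,118),(182,98)),("air",(93,211),(50,274),(114,300),(99,414),(196,466),(146,474))):
    for cc,F,hh,ll,oo in((c,T,h,l,o),(s,S,hs,ls,os_)):
        H=ray(cc,F(*hh),.129)[:2];L=ray(cc,F(*ll),.120)[:2];O=ray(cc,F(*oo),.08)[:2]
        a=lambda v:np.degrees(np.arctan2(v[1],v[0]))%360
        print(nm,"hub",H.round(4),"lev",L.round(4),np.linalg.norm(L-H).round(4),a(L-H).round(1),"out",O.round(4),np.linalg.norm(O-H).round(4),a(O-H).round(1))
for z,lo,hi in((.092,(50,120,60),(75,255,255)),):
    for m,st,ce in blobs(c,lo,hi,60): print("green",ce.round(0),ray(c,ce,z).round(3),ray(c,ce,.15).round(3))
print("beaker",ray(c,T(385,258),.088).round(3), "lighter red",ray(c,T(695,175),.018).round(3),ray(c,T(783,285),.01))
E
```

```text
A hub [0.5502 0.024 ] lev [0.4856 0.0322] 0.0651 172.8 out [ 4.8e-01 -2.0e-04] 0.0742 199.0
A hub [0.5473 0.0335] lev [0.484  0.0269] 0.0637 186.0 out [ 0.4775 -0.0005] 0.0777 205.9
B hub [ 0.5266 -0.2603] lev [ 0.5094 -0.197 ] 0.0656 105.2 out [ 0.4636 -0.2232] 0.0731 149.5
B hub [ 0.5247 -0.2514] lev [ 0.5092 -0.1912] 0.0622 104.4 out [ 0.4634 -0.2262] 0.0663 157.6
air hub [0.4637 0.2791] lev [0.4149 0.3215] 0.0647 139.0 out [0.3888 0.2762] 0.0749 182.3
air hub [0.4635 0.2853] lev [0.4152 0.3267] 0.0636 139.5 out [0.3876 0.2744] 0.0767 188.2
green [156.  71.] [0.94  0.241 0.092] [0.912 0.231 0.15 ]
green [189.  75.] [0.92  0.153 0.092] [0.893 0.148 0.15 ]
green [194.  96.] [0.856 0.145 0.092] [0.831 0.14  0.15 ]
green [132. 103.] [0.857 0.315 0.092] [0.832 0.302 0.15 ]
green [311. 133.] [ 0.715 -0.159  0.092] [ 0.697 -0.15   0.15 ]
green [312. 250.] [ 0.404 -0.12   0.092] [ 0.4   -0.113  0.15 ]
beaker [0.398 0.034 0.088] lighter red [ 0.446 -0.266  0.018] [ 0.33525623 -0.33395991  0.01      ]
```

{"name": "step_arm", "arguments": {"deltas": [0, 0, 0, 0.0167, 0.0279, -0.002, 0, 0, 0, 0, 0.0167, 0.0279, -0.002, 0, 0, 0, 0, 0.0167, 0.0279, -0.002, 0, 0, 0, 0, 0.0167, 0.0279, -0.002, 0, 0, 0, 0, 0.0167, 0.0279, -0.002, 0], "squeeze": 20}}

```text
clock: 0.72
position: [0.3159, -0.4931, 0.2211]
tool_rot: [-0.0, 0.985, 0.174, 0.0]
wrist_force: [1.3, -0.5, -0.3]
opening: 0.0255
```

{"name": "step_arm", "arguments": {"deltas": [0, 0, 0, 0.0167, 0.0279, -0.002, 0, 0, 0, 0, 0.0167, 0.0279, -0.002, 0, 0, 0, 0, 0.0167, 0.0279, -0.002, 0, 0, 0, 0, 0.0167, 0.0279, -0.002, 0, 0, 0, 0, 0.0167, 0.0279, -0.002, 0]}}

```text
clock: 1.13
position: [0.3995, -0.3535, 0.2113]
tool_rot: [0.0, 0.985, 0.174, 0.0]
wrist_force: [-0.1, -0.4, -0.4]
opening: 0.0001
```

{"name": "step_arm", "arguments": {"deltas": [0, 0, 0, 0.0167, 0.0279, -0.002, 0, 0, 0, 0, 0.0167, 0.0279, -0.002, 0, 0, 0, 0, 0.0167, 0.0279, -0.002, 0, 0, 0, 0, 0.0167, 0.0279, -0.002, 0, 0, 0, 0, 0.0167, 0.0279, -0.002, 0]}}

```text
clock: 1.55
position: [0.483, -0.2139, 0.2014]
tool_rot: [0.0, 0.985, 0.174, 0.0]
wrist_force: [0.7, -0.5, -0.0]
opening: -0.0002
```

```bash
python3 - <<'E'
from h import *
for n in("top","side"):
    c=cam(n); im=c[0].copy()
    # shadow of planned descent: TCP at z=.106 and lever end
    for p,col in(((.483,-.214,.106),(255,0,255)),((.483,-.214,.201),(0,255,0))):
        q=proj(c,p); cv2.circle(im,tuple(int(round(x)) for x in q),1,col,-1)
    u,v=proj(c,(.5,-.22,.12)).astype(int); cr=im[max(v-90,0):v+90,max(u-100,0):u+100]
    cv2.imwrite(f"pics/{n}1.png",cv2.resize(cr,None,fx=3,fy=3,interpolation=cv2.INTER_CUBIC))
E
```

```text
(no output)
```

View pics/top1.png

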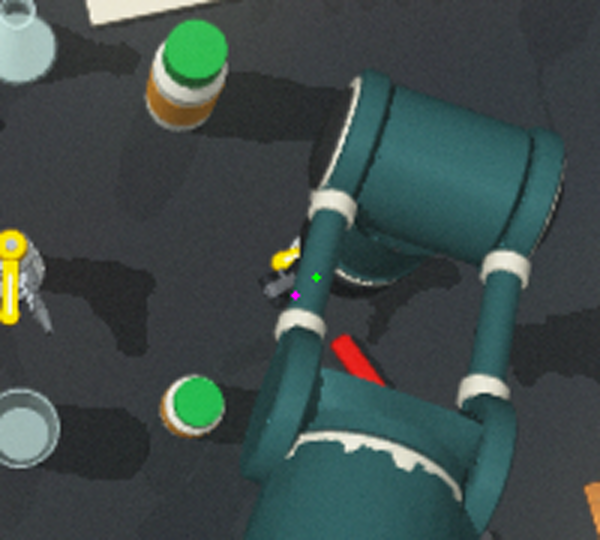

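View pics/side1.png

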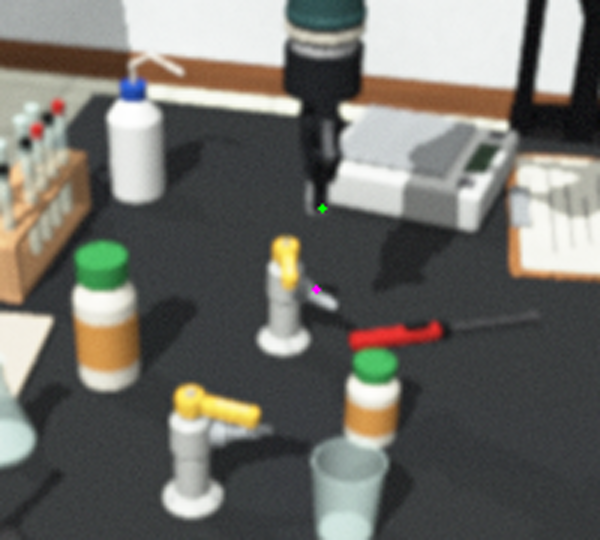

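{"name": "step_arm", "arguments": {"deltas": [0, 0, 0, 0, 0, -0.02, 0, 0, 0, 0, 0, 0, -0.02, 0, 0, 0, 0, 0, 0, -0.02, 0, 0, 0, 0, 0, 0, -0.02, 0, 0, 0, 0, 0, 0, -0.0145, 0]}}

```text
clock: 2.07
position: [0.4813, -0.2156, 0.1051]
tool_rot: [-0.0, 0.985, 0.174, -0.001]
wrist_force: [-0.2, 0.1, -0.3]
opening: -0.0002
```

```bash
python3 - <<'E'
from h import *
for n in("top","side"):
    c=cam(n); im=c[0]
    u,v=proj(c,(.5,-.22,.12)).astype(int); cr=im[max(v-50,0):v+50,max(u-60,0):u+60]
    cv2.imwrite(f"pics/{n}2.png",cv2.resize(cr,None,fx=5,fy=5,interpolation=cv2.INTER_CUBIC))
s=monitor.get_state();print(s["position"],s["wrist_force"])
E
```

```text
[ 0.47972708 -0.21482478  0.10380287] [-0.38736712 -0.03794846 -0.47295882]
```

View pics/side2.png

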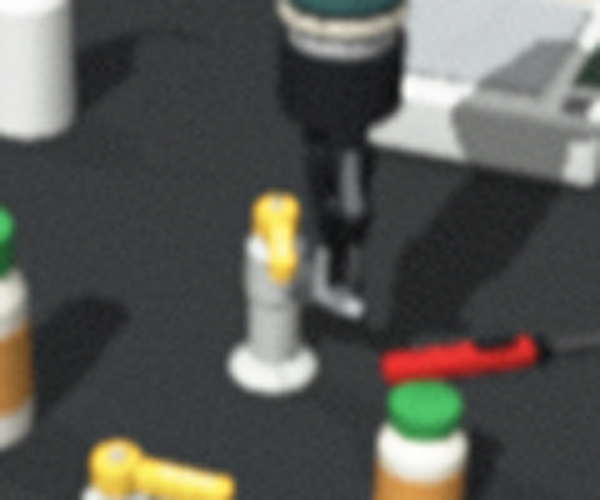

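View pics/top2.png

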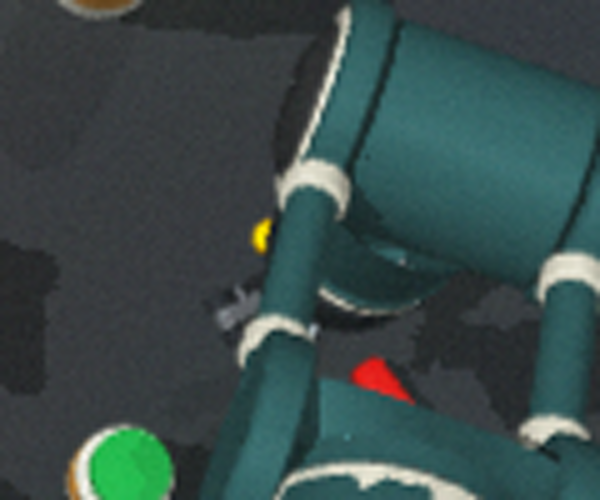

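{"name": "step_arm", "arguments": {"deltas": [0, 0, -0.017, 0.0028, 0, 0, 0, 0, 0, -0.017, 0.0028, 0, 0, 0, 0, 0, -0.017, 0.0028, 0, 0, 0, 0, 0, -0.017, 0.0028, 0, 0, 0, 0, 0, -0.017, 0.0028, 0, 0, 0]}}

```text
clock: 2.58
position: [0.4965, -0.2156, 0.1077]
tool_rot: [0.0, 0.991, 0.132, -0.0]
wrist_force: [-3.3, -0.0, 2.0]
opening: 0.0004
```

{"name": "step_arm", "arguments": {"deltas": [0, 0, -0.035, 0.0016, 0.0009, 0, 0, 0, 0, -0.035, 0.0016, 0.0009, 0, 0, 0, 0, -0.035, 0.0016, 0.0009, 0, 0, 0, 0, -0.035, 0.0016, 0.0009, 0, 0, 0, 0, -0.035, 0.0016, 0.0009, 0, 0]}}

```text
clock: 3.0
position: [0.5044, -0.2111, 0.1074]
tool_rot: [0.0, 0.999, 0.044, -0.0]
wrist_force: [-3.0, -0.3, 3.0]
opening: 0.0001
```

{"name": "step_arm", "arguments": {"deltas": [0, 0, -0.035, 0.0018, 0.0006, 0, 0, 0, 0, -0.035, 0.0018, 0.0006, 0, 0, 0, 0, -0.035, 0.0018, 0.0006, 0, 0, 0, 0, -0.035, 0.0018, 0.0006, 0, 0, 0, 0, -0.035, 0.0018, 0.0006, 0, 0]}}

```text
clock: 3.42
position: [0.5133, -0.2079, 0.1073]
tool_rot: [0.0, 0.999, -0.043, -0.0]
wrist_force: [-4.3, -0.6, 1.9]
opening: -0.0
```

{"name": "step_arm", "arguments": {"deltas": [0, 0, -0.035, 0.0018, 0.0003, 0, 0, 0, 0, -0.035, 0.0018, 0.0003, 0, 0, 0, 0, -0.035, 0.0018, 0.0003, 0, 0, 0, 0, -0.035, 0.0018, 0.0003, 0, 0, 0, 0, -0.035, 0.0018, 0.0003, 0, 0]}}

```text
clock: 3.83
position: [0.5222, -0.2061, 0.1072]
tool_rot: [-0.0, 0.991, -0.13, -0.001]
wrist_force: [-3.1, 0.9, 2.4]
opening: 0.0001
```

```bash
python3 - <<'E'
from h import *
for n in("top","side"):
    c=cam(n); im=c[0]
    u,v=proj(c,(.5,-.22,.12)).astype(int); cr=im[max(v-50,0):v+50,max(u-60,0):u+60]
    cv2.imwrite(f"pics/{n}3.png",cv2.resize(cr,None,fx=5,fy=5,interpolation=cv2.INTER_CUBIC))
s=monitor.get_state();print(s["position"],s["wrist_force"])
E
```

```text
[ 0.52260913 -0.20620398  0.10718665] [-2.72753018  1.12996422  1.8423852 ]
```

View pics/side3.png

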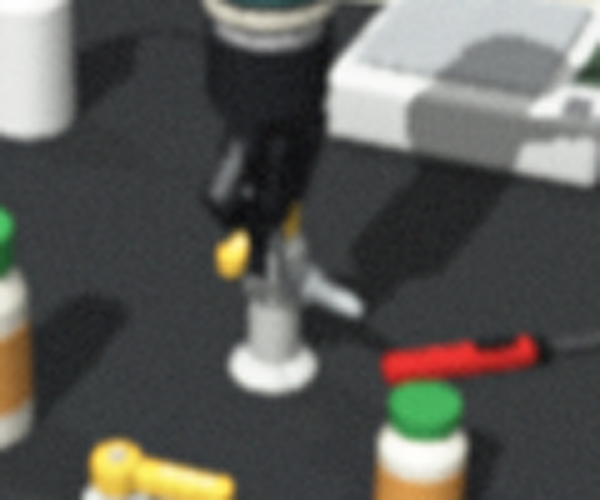

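View pics/top3.png

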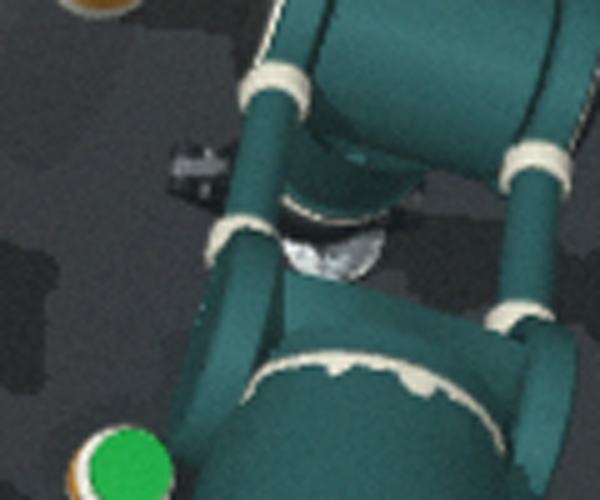

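{"name": "step_arm", "arguments": {"deltas": [0, 0, -0.035, 0.0018, 0, 0, 0, 0, 0, -0.035, 0.0018, 0, 0, 0, 0, 0, -0.02, 0.001, 0, 0, 0, 0, 0, -0.02, 0.001, 0, 0, 0, 0, 0, -0.02, 0.001, -0.0001, 0, 0]}}

```text
clock: 4.35
position: [0.529, -0.2062, 0.1068]
tool_rot: [-0.0, 0.981, -0.194, -0.0]
wrist_force: [-3.2, 2.5, 2.6]
opening: -0.0002
```

{"name": "step_arm", "arguments": {"deltas": [0, 0, -0.02, 0.001, -0.0001, 0, 0, 0, 0, -0.02, 0.001, -0.0001, 0, 0, 0, 0, -0.02, 0.001, -0.0001, 0, 0, 0, 0, 0, 0, 0, 0, 0, 0, 0, 0, 0, 0, 0, 0]}}

```text
clock: 4.77
position: [0.5322, -0.2068, 0.1067]
tool_rot: [-0.0, 0.975, -0.223, 0.0]
wrist_force: [-1.7, 2.4, 1.0]
opening: 0.0002
```

{"name": "step_arm", "arguments": {"deltas": [0, 0, -0.015, 0.0008, -0.0002, 0, 0, 0, 0, -0.015, 0.0008, -0.0002, 0, 0, 0, 0, -0.015, 0.0008, -0.0002, 0, 0, 0, 0, 0, 0, 0, 0, 0, 0, 0, 0, 0, 0, 0, 0]}}

```text
clock: 5.18
position: [0.5345, -0.2074, 0.1067]
tool_rot: [-0.0, 0.97, -0.245, 0.0]
wrist_force: [-1.5, 2.4, 0.3]
opening: 0.0002
```

{"name": "step_arm", "arguments": {"deltas": [0, 0, -0.015, 0.0007, -0.0002, 0, 0, 0, 0, 0, 0.0007, -0.0002, 0, 0, 0, 0, 0, 0, 0, 0, 0, 0, 0, 0, 0, 0, 0, 0, 0, 0, 0, 0, 0, 0, 0]}}

```text
clock: 5.6
position: [0.5359, -0.2078, 0.1067]
tool_rot: [0.0, 0.968, -0.252, 0.0]
wrist_force: [-1.7, 2.4, -0.1]
opening: -0.0
```

{"name": "step_arm", "arguments": {"deltas": [0, 0, -0.01, 0.0007, -0.0003, 0, 0, 0, 0, -0.01, 0.0007, -0.0003, 0, 0, 0, 0, 0, 0, 0, 0, 0, 0, 0, 0, 0, 0, 0, 0, 0, 0, 0, 0, 0, 0, 0]}}

```text
clock: 6.02
position: [0.5371, -0.2082, 0.1067]
tool_rot: [-0.0, 0.965, -0.262, -0.0]
wrist_force: [-3.5, 3.4, 1.0]
opening: -0.0002
```

{"name": "step_arm", "arguments": {"deltas": [0, 0, -0.01, 0.0007, -0.0003, 0, 0, 0, 0, -0.01, 0.0007, -0.0003, 0, 0, 0, 0, 0, 0, 0, 0, 0, 0, 0, 0, 0, 0, 0, 0, 0, 0, 0, 0, 0, 0, 0]}}

```text
clock: 6.43
position: [0.5373, -0.2081, 0.1065]
tool_rot: [-0.0, 0.963, -0.271, -0.002]
wrist_force: [-7.0, 4.8, 3.2]
opening: 0.0003
```

{"name": "step_arm", "arguments": {"deltas": [0, 0, 0, -0.003, 0.0017, 0, 0, 0, 0, 0, -0.005, 0.003, 0, 0, 0, 0, 0, -0.009, 0.005, 0, 0, 0, 0, 0, -0.004, 0.003, 0.02, 0, 0, 0, 0, 0, 0, 0.035, 0]}}

```text
clock: 6.85
position: [0.513, -0.1944, 0.1575]
tool_rot: [-0.0, 0.963, -0.271, -0.005]
wrist_force: [-0.3, 0.9, -0.9]
opening: -0.0002
```

{"name": "step_arm", "arguments": {"deltas": [0, 0, 0, -0.01, 0.03, 0.02, 0, 0, 0, 0, -0.01, 0.03, 0.01, 0, 0, 0, 0, 0, 0.03, 0, 0, 0, 0, 0, 0, 0.02, 0, 0, 0, 0, 0, 0, 0, 0, 0]}}

```text
clock: 7.27
position: [0.4975, -0.0835, 0.1927]
tool_rot: [-0.001, 0.963, -0.27, 0.001]
wrist_force: [0.2, 0.3, -0.1]
opening: 0.0002
```

```bash
python3 - <<'E'
from h import *
for n in("top","side"):
    c=cam(n); im=c[0]
    cv2.imwrite(f"pics/{n}4f.png",im)
    u,v=proj(c,(.5,-.22,.12)).astype(int); cr=im[max(v-50,0):v+50,max(u-60,0):u+60]
    cv2.imwrite(f"pics/{n}4.png",cv2.resize(cr,None,fx=5,fy=5,interpolation=cv2.INTER_CUBIC))
s=monitor.get_state();print(s["position"],s["wrist_force"],s["joint_positions"])
E
```

```text
[ 0.49768618 -0.08607509  0.19222291] [-0.69920645 -0.38414487  0.92580675] [-2.20023839e-01 -3.19150375e-02  2.00624387e+00 -8.71837608e-04
  1.16542593e+00  1.89833523e+00]
```

View pics/side4.png

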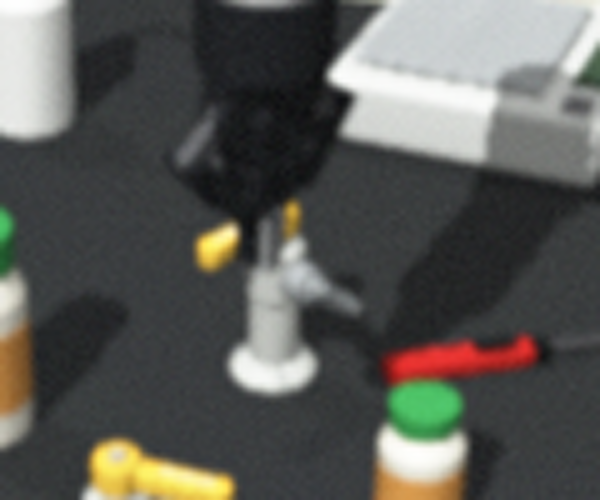

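View pics/top4f.png

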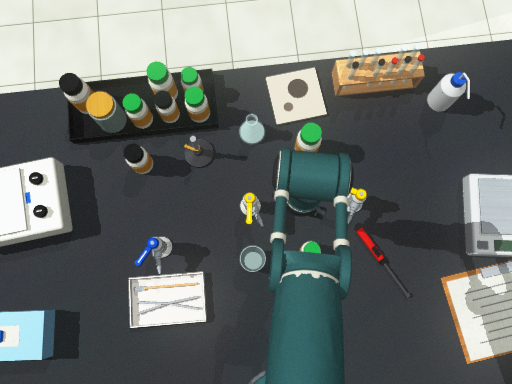

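{"name": "step_arm", "arguments": {"deltas": [0, 0, 0.124, 0, 0.0056, 0, 0, 0, 0, 0.124, 0, 0.0056, 0, 0, 0, 0, 0.124, 0, 0.0056, 0, 0, 0, 0, 0.124, 0, 0.0056, 0, 0, 0, 0, 0.124, 0, 0.0056, 0, 0]}}

```text
clock: 7.78
position: [0.4978, -0.0596, 0.1916]
tool_rot: [0.0, 0.999, 0.038, 0.0]
wrist_force: [-0.3, 0.2, -0.8]
opening: -0.0002
```

{"name": "step_arm", "arguments": {"deltas": [0, 0, 0.124, 0, 0.0056, 0, 0, 0, 0, 0.124, 0, 0.0056, 0, 0, 0, 0, 0.124, 0, 0.0056, 0, 0, 0, 0, 0.124, 0, 0.0056, 0, 0, 0, 0, 0.124, 0, 0.0056, 0, 0]}}

```text
clock: 8.2
position: [0.4979, -0.0316, 0.1916]
tool_rot: [0.0, 0.94, 0.341, -0.0]
wrist_force: [0.8, 0.6, -0.2]
opening: -0.0001
```

{"name": "step_arm", "arguments": {"deltas": [0, 0, 0.124, 0, 0.0056, 0, 0, 0, 0, 0.124, 0, 0.0056, 0, 0, 0, 0, 0.124, 0, 0.0056, 0, 0, 0, 0, 0.124, 0, 0.0056, 0, 0, 0, 0, 0.124, 0, 0.0056, 0, 0]}}

```text
clock: 8.62
position: [0.498, -0.0036, 0.1916]
tool_rot: [0.0, 0.791, 0.611, -0.0]
wrist_force: [-0.8, 0.7, -0.4]
opening: -0.0002
```

```bash
python3 - <<'E'
from h import *
for n in("top","side"):
    c=cam(n); im=c[0]
    for m,st,ce in blobs(c,*YEL,8): print(n,st,ce.round(1))
    cv2.imwrite(f"pics/{n}5f.png",im)
    u,v=proj(c,(.52,-.1,.12)).astype(int); cr=im[max(v-70,0):v+80,max(u-100,0):u+100]
    cv2.imwrite(f"pics/{n}5.png",cv2.resize(cr,None,fx=4,fy=4,interpolation=cv2.INTER_CUBIC))
s=monitor.get_state();print(s["position"],s["tool_rot"],s["wrist_force"],s["joint_positions"])
E
```

```text
top [336 182  31  18 204] [352.1 190.4]
top [246 209   7  15  58] [248.5 218.1]
side [281 132   3   5  11] [282.1 134.3]
side [245 178  28  13 129] [257.1 184.9]
[ 0.49789989 -0.00309566  0.19158243] [ 2.45334639e-04  7.92864882e-01  6.09397418e-01 -7.15865412e-05] [-0.15393762  0.59234405 -0.21017569] [-5.59220699e-02 -4.45120244e-02  2.01959732e+00 -5.06006565e-04
  1.16629558e+00  2.04472575e-01]
```

View pics/side5.png

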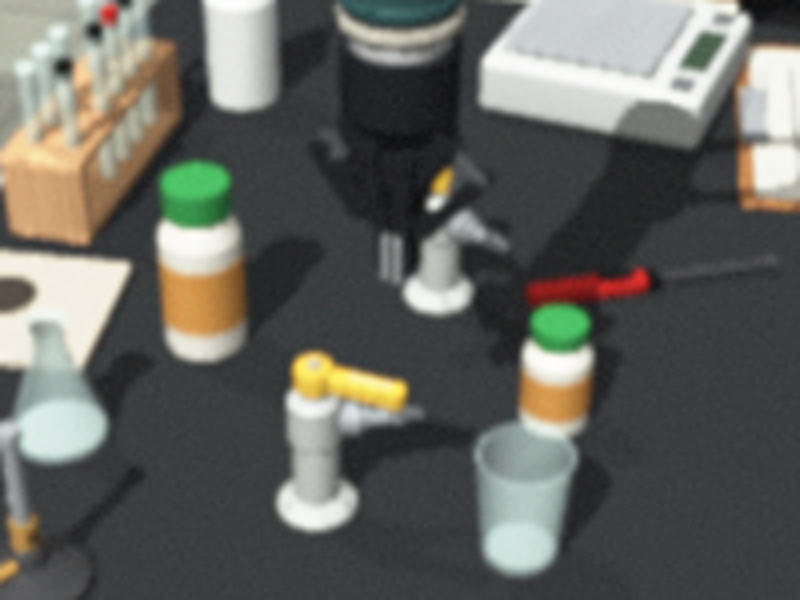

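View pics/top5.png

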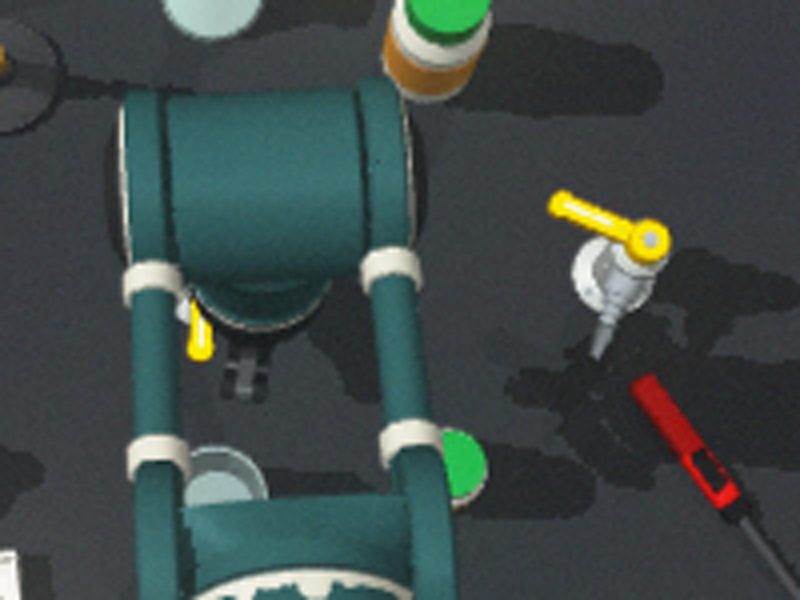

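{"name": "step_arm", "arguments": {"deltas": [0, 0, 0.124, 0, 0, -0.017, 0, 0, 0, 0, 0, 0, -0.017, 0, 0, 0, 0, 0, 0, -0.017, 0, 0, 0, 0, 0, 0, -0.017, 0, 0, 0, 0, 0, 0, -0.017, 0]}}

```text
clock: 9.13
position: [0.4979, -0.0036, 0.106]
tool_rot: [0.0, 0.755, 0.656, 0.0]
wrist_force: [0.1, 0.2, -0.2]
opening: 0.0002
```

```bash
python3 - <<'E'
from h import *
for n in("top","side"):
    c=cam(n); im=c[0]
    u,v=proj(c,(.52,.0,.12)).astype(int); cr=im[max(v-50,0):v+50,max(u-60,0):u+60]
    cv2.imwrite(f"pics/{n}6.png",cv2.resize(cr,None,fx=5,fy=5,interpolation=cv2.INTER_CUBIC))
s=monitor.get_state();print(s["position"],s["wrist_force"])
E
```

```text
[ 0.49504648 -0.00325052  0.1036522 ] [-0.60328274 -1.31030023 -0.78599618]
```

View pics/side6.png

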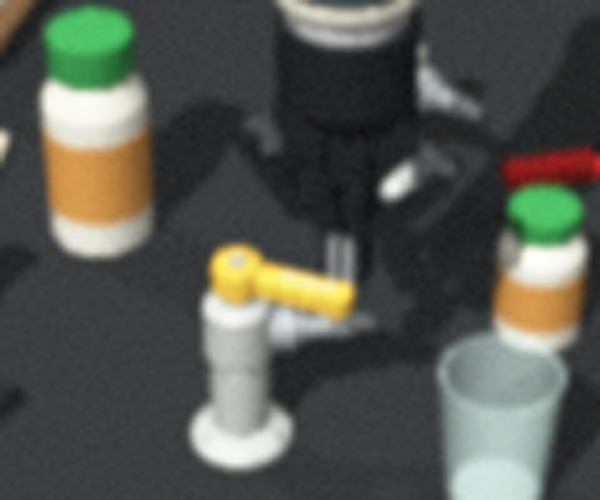

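View pics/top6.png

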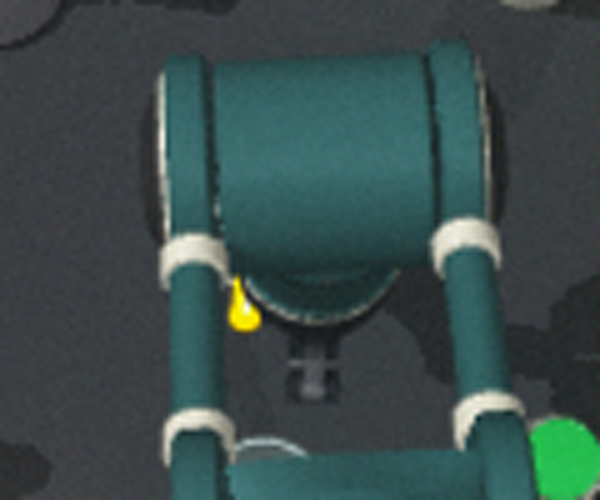

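{"name": "step_arm", "arguments": {"deltas": [0, 0, 0, 0, 0.0034, 0, 0, 0, 0, 0, 0, 0.0034, 0, 0, 0, 0, 0, 0, 0.0034, 0, 0, 0, 0, 0, 0, 0.0034, 0, 0, 0, 0, 0, 0, 0.0034, 0, 0]}}

```text
clock: 9.65
position: [0.4987, 0.0145, 0.108]
tool_rot: [0.001, 0.753, 0.658, 0.001]
wrist_force: [0.8, -2.6, 1.5]
opening: -0.0002
```

{"name": "step_arm", "arguments": {"deltas": [0, 0, -0.035, -0.0003, 0.0018, 0, 0, 0, 0, -0.035, -0.0003, 0.0018, 0, 0, 0, 0, -0.035, -0.0003, 0.0018, 0, 0, 0, 0, -0.035, -0.0003, 0.0018, 0, 0, 0, 0, -0.035, -0.0003, 0.0018, 0, 0]}}

```text
clock: 10.07
position: [0.4977, 0.0233, 0.1081]
tool_rot: [0.002, 0.808, 0.589, 0.001]
wrist_force: [1.7, -3.9, 1.0]
opening: 0.0002
```

{"name": "step_arm", "arguments": {"deltas": [0, 0, -0.035, 0, 0.0019, 0, 0, 0, 0, -0.035, 0, 0.0019, 0, 0, 0, 0, -0.035, 0, 0.0019, 0, 0, 0, 0, -0.035, 0, 0.0019, 0, 0, 0, 0, -0.035, 0, 0.0019, 0, 0]}}

```text
clock: 10.48
position: [0.4979, 0.0326, 0.1081]
tool_rot: [0.002, 0.857, 0.516, 0.001]
wrist_force: [2.9, -5.3, 0.2]
opening: 0.0001
```

{"name": "step_arm", "arguments": {"deltas": [0, 0, -0.035, 0.0004, 0.0018, 0, 0, 0, 0, -0.035, 0.0004, 0.0018, 0, 0, 0, 0, -0.035, 0.0004, 0.0018, 0, 0, 0, 0, -0.035, 0.0004, 0.0018, 0, 0, 0, 0, -0.035, 0.0004, 0.0018, 0, 0]}}

```text
clock: 10.9
position: [0.4991, 0.0417, 0.1077]
tool_rot: [0.001, 0.899, 0.439, 0.001]
wrist_force: [0.2, -5.0, 1.0]
opening: -0.0001
```

{"name": "step_arm", "arguments": {"deltas": [0, 0, -0.035, 0.0007, 0.0017, 0, 0, 0, 0, -0.035, 0.0007, 0.0017, 0, 0, 0, 0, -0.035, 0.0007, 0.0017, 0, 0, 0, 0, -0.035, 0.0007, 0.0017, 0, 0, 0, 0, -0.035, 0.0007, 0.0017, 0, 0]}}

```text
clock: 11.32
position: [0.5021, 0.0503, 0.1075]
tool_rot: [0.001, 0.933, 0.359, 0.0]
wrist_force: [-0.2, -3.5, 1.0]
opening: 0.0003
```

```bash
python3 - <<'E'
from h import *
for n in("top","side"):
    c=cam(n); im=c[0]
    u,v=proj(c,(.52,.0,.12)).astype(int); cr=im[max(v-50,0):v+50,max(u-60,0):u+60]
    cv2.imwrite(f"pics/{n}7.png",cv2.resize(cr,None,fx=5,fy=5,interpolation=cv2.INTER_CUBIC))
s=monitor.get_state();print(s["position"],s["wrist_force"])
E
```

```text
[0.50196699 0.05063671 0.10733545] [-0.04513893 -2.68877021  1.29791283]
```

View pics/side7.png

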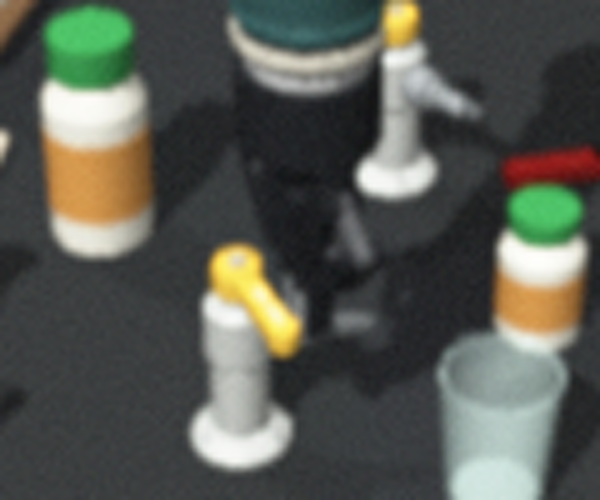

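Following well. Continue more gently toward the stop.

{"name": "step_arm", "arguments": {"deltas": [0, 0, -0.035, 0.001, 0.0016, 0, 0, 0, 0, -0.035, 0.001, 0.0016, 0, 0, 0, 0, -0.035, 0.001, 0.0016, 0, 0, 0, 0, -0.035, 0.001, 0.0016, 0, 0, 0, 0, -0.035, 0.001, 0.0016, 0, 0]}}

```text
clock: 11.83
position: [0.5064, 0.0585, 0.1071]
tool_rot: [0.0, 0.961, 0.276, -0.0]
wrist_force: [-1.5, -2.7, 2.0]
opening: -0.0001
```

{"name": "step_arm", "arguments": {"deltas": [0, 0, -0.02, 0.0006, 0.0008, 0, 0, 0, 0, -0.02, 0.0006, 0.0008, 0, 0, 0, 0, -0.02, 0.0006, 0.0008, 0, 0, 0, 0, 0, 0, 0, 0, 0, 0, 0, 0, 0, 0, 0, 0]}}

```text
clock: 12.25
position: [0.5084, 0.0613, 0.1069]
tool_rot: [-0.0, 0.969, 0.248, 0.0]
wrist_force: [-1.2, -2.5, 1.3]
opening: -0.0005
```

{"name": "step_arm", "arguments": {"deltas": [0, 0, -0.02, 0.0006, 0.0007, 0, 0, 0, 0, -0.02, 0.0006, 0.0007, 0, 0, 0, 0, -0.02, 0.0006, 0.0007, 0, 0, 0, 0, 0, 0, 0, 0, 0, 0, 0, 0, 0, 0, 0, 0]}}

```text
clock: 12.67
position: [0.5103, 0.0634, 0.1068]
tool_rot: [-0.0, 0.976, 0.218, 0.0]
wrist_force: [-1.6, -2.1, 1.6]
opening: 0.0002
```

{"name": "step_arm", "arguments": {"deltas": [0, 0, -0.015, 0.0006, 0.0006, 0, 0, 0, 0, -0.015, 0.0006, 0.0006, 0, 0, 0, 0, 0, 0, 0, 0, 0, 0, 0, 0, 0, 0, 0, 0, 0, 0, 0, 0, 0, 0, 0]}}

```text
clock: 13.08
position: [0.5114, 0.0646, 0.1068]
tool_rot: [-0.0, 0.979, 0.203, 0.0]
wrist_force: [-2.1, -1.6, 2.2]
opening: 0.0002
```

{"name": "step_arm", "arguments": {"deltas": [0, 0, -0.015, 0.0006, 0.0005, 0, 0, 0, 0, -0.015, 0.0006, 0.0005, 0, 0, 0, 0, 0, 0, 0, 0, 0, 0, 0, 0, 0, 0, 0, 0, 0, 0, 0, 0, 0, 0, 0]}}

```text
clock: 13.5
position: [0.5126, 0.0656, 0.1067]
tool_rot: [-0.0, 0.982, 0.189, -0.0]
wrist_force: [-2.8, -0.9, 1.7]
opening: -0.0002
```

{"name": "step_arm", "arguments": {"deltas": [0, 0, -0.015, 0.0006, 0.0004, 0, 0, 0, 0, -0.015, 0.0006, 0.0004, 0, 0, 0, 0, 0, 0, 0, 0, 0, 0, 0, 0, 0, 0, 0, 0, 0, 0, 0, 0, 0, 0, 0]}}

```text
clock: 13.92
position: [0.5137, 0.0663, 0.1066]
tool_rot: [-0.0, 0.985, 0.174, -0.0]
wrist_force: [-2.9, 1.3, 1.6]
opening: -0.0001
```

{"name": "step_arm", "arguments": {"deltas": [0, 0, -0.01, 0.0007, 0.0002, 0, 0, 0, 0, -0.01, 0.0007, 0.0002, 0, 0, 0, 0, 0, 0, 0, 0, 0, 0, 0, 0, 0, 0, 0, 0, 0, 0, 0, 0, 0, 0, 0]}}

```text
clock: 14.33
position: [0.5152, 0.0666, 0.1066]
tool_rot: [-0.0, 0.986, 0.164, -0.0]
wrist_force: [-3.1, 2.3, 0.7]
opening: -0.0004
```

{"name": "step_arm", "arguments": {"deltas": [0, 0, -0.01, 0.0007, 0.0002, 0, 0, 0, 0, -0.01, 0.0007, 0.0002, 0, 0, 0, 0, 0, 0, 0, 0, 0, 0, 0, 0, 0, 0, 0, 0, 0, 0, 0, 0, 0, 0, 0]}}

```text
clock: 14.75
position: [0.5155, 0.0669, 0.1065]
tool_rot: [-0.0, 0.988, 0.154, -0.001]
wrist_force: [-7.0, -0.3, 1.6]
opening: 0.0
```

{"name": "step_arm", "arguments": {"deltas": [0, 0, 0, 0.0005, 0.0002, 0, 0, 0, 0, 0, 0, 0, 0, 0, 0, 0, 0, 0, 0, 0, 0, 0, 0, 0, 0, 0, 0, 0, 0, 0, 0, 0, 0, 0, 0]}}

```text
clock: 15.17
position: [0.5156, 0.067, 0.1064]
tool_rot: [0.0, 0.988, 0.154, -0.002]
wrist_force: [-8.9, -0.1, 2.7]
opening: -0.0001
```

{"name": "step_arm", "arguments": {"deltas": [0, 0, 0, -0.003, -0.001, 0, 0, 0, 0, 0, -0.006, -0.002, 0, 0, 0, 0, 0, -0.01, -0.004, 0, 0, 0, 0, 0, -0.004, -0.001, 0.02, 0, 0, 0, 0, 0, 0, 0.035, 0]}}

```text
clock: 15.58
position: [0.4892, 0.0583, 0.1578]
tool_rot: [-0.0, 0.988, 0.154, -0.005]
wrist_force: [0.6, 0.9, -0.8]
opening: -0.0002
```

{"name": "step_arm", "arguments": {"deltas": [0, 0, 0, -0.01, -0.02, 0.03, 0, 0, 0, 0, -0.012, -0.035, 0.01, 0, 0, 0, 0, -0.012, -0.035, 0, 0, 0, 0, 0, -0.012, -0.035, 0, 0, 0, 0, 0, -0.012, -0.035, 0, 0]}}

```text
clock: 16.0
position: [0.4357, -0.1024, 0.2029]
tool_rot: [0.001, 0.988, 0.155, 0.002]
wrist_force: [-0.0, -0.8, -0.5]
opening: -0.0002
```

{"name": "step_arm", "arguments": {"deltas": [0, 0, 0, -0.01, -0.037, 0, 0, 0, 0, 0, -0.01, -0.037, 0, 0, 0, 0, 0, -0.01, -0.037, 0, 0, 0, 0, 0, -0.01, -0.037, 0, 0, 0, 0, 0, -0.01, -0.037, 0, 0]}}

```text
clock: 16.42
position: [0.385, -0.2879, 0.2024]
tool_rot: [0.001, 0.988, 0.154, 0.001]
wrist_force: [0.5, -0.8, 1.0]
opening: -0.0002
```

{"name": "step_arm", "arguments": {"deltas": [0, 0, 0, -0.008, -0.037, 0, 0, 0, 0, 0, -0.008, -0.037, 0, 0, 0, 0, 0, -0.008, -0.037, 0, 0, 0, 0, 0, -0.008, -0.037, 0, 0, 0, 0, 0, -0.008, -0.037, 0, 0]}}

```text
clock: 16.83
position: [0.345, -0.4729, 0.2022]
tool_rot: [0.001, 0.988, 0.154, 0.0]
wrist_force: [1.1, 1.0, -0.3]
opening: -0.0
```

{"name": "step_arm", "arguments": {"deltas": [0, 0, 0, -0.008, -0.037, 0, 0, 0, 0, 0, -0.008, -0.037, 0, 0, 0, 0, 0, -0.008, -0.037, 0, 0, 0, 0, 0, 0, 0, 0, 0, 0, 0, 0, 0, 0, 0, 0]}}

```text
clock: 17.25
position: [0.3208, -0.5836, 0.2014]
tool_rot: [0.0, 0.988, 0.153, -0.0]
wrist_force: [0.4, 0.2, 0.5]
opening: 0.0
```

```bash
python3 - <<'E'
from h import *
for n in("top","side"):
    c=cam(n); im=c[0]; cv2.imwrite(f"pics/{n}8f.png",im)
    for m,st,ce in blobs(c,*YEL)+blobs(c,*BLU):
            ys,xs=np.nonzero(m); P=np.array([ray(c,(x,y),.122)[:2] for x,y in zip(xs,ys)])
            mu=P.mean(0); w,V=np.linalg.eigh(np.cov(P.T)); print(n,st,mu.round(3),(np.degrees(np.arctan2(V[1,1],V[0,1]))%180).round(1))
    u0,v0,u1,v1=(120,170,390,290) if n=="top" else (220,110,360,310)
    cv2.imwrite(f"pics/{n}8.png",cv2.resize(im[v0:v1,u0:u1],None,fx=2.9,fy=2.9,interpolation=cv2.INTER_CUBIC))
s=monitor.get_state();print(s["position"],s["wrist_force"])
E
```

```text
top [336 181  31  19 204] [ 0.54 -0.24] 59.4
top [225 192  30  19 188] [0.545 0.046] 108.5
top [451  72  15  15 148] [ 0.81  -0.569] 142.0
top [ 25 192   5  11  40] [0.617 0.589] 3.8
top [135 238  23  28 198] [0.447 0.295] 139.7
top [  0 331   3  11  28] [0.283 0.66 ] 175.5
side [266 129  21  14  79] [ 0.539 -0.233] 62.6
side [245 178  10  10  51] [0.55  0.028] 107.2
side [249 194   6   5  18] [0.529 0.086] 83.6
side [228  76   7   6  37] [ 0.819 -0.609] 108.0
side [249 248  25  28 199] [0.447 0.298] 136.3
side [115 373  14   6  53] [0.607 0.623] 5.5
[ 0.32176497 -0.58116905  0.20158282] [-0.11008997 -0.93309794  0.38546362]
```

View pics/top8.png

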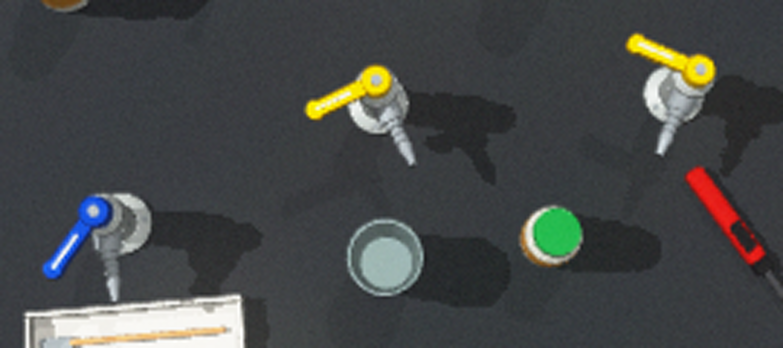

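View pics/side8.png

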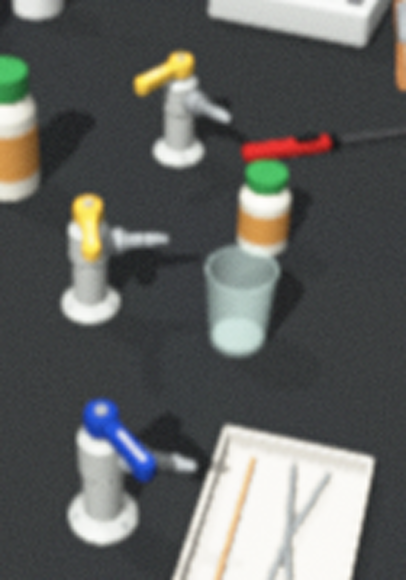

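View pics/top8f.png

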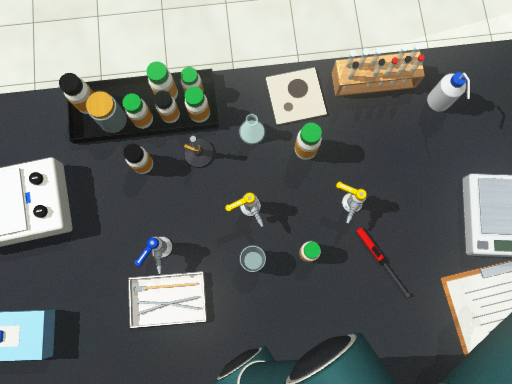

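```bash
python3 -c "
from workcell import r
print(r.job_done())"
```

```text
the job is handed in; nothing more can be done
None
```

Both yellow gas levers are shut and the job is handed in, at about 17 s on the robot's clock. I pushed each one round with the closed fingertips until it stopped moving. The force rose from about 3 N while turning to about 9 N at each stop, and I then backed off.

- **Angles:** in the last top view the levers lie at 59.4° and 108.5°. Their outlets, measured at the start, lie at about 149.5° and 199°, so each lever is square across its outlet to within about 1°. The side view gave 62.6° for the right-hand lever. For the left-hand one it showed only broken patches of the lever, which gave no reliable angle. I went by the top view and the contact force.
- **Everything else:** the blue lever reads 139.7°, against 139.0° at the start. In the last top view the bottles, glassware, lighter and tray look unmoved; I compared these by eye. The arm stands clear with nothing in contact.

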